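# Switch off the isolator behind the glued-up chair back with the reach hook

## Robot

A 6-joint arm with a two-finger parallel gripper is mounted at the origin on the work surface. World frame = base frame: x ahead of the robot, y to its left, z up, the work surface at z = 0. Lengths are in m, angles in rad, forces in N, time in s.
With the tool pointing down it reaches from about 0.25 to 0.85 m from the base axis. Payload 12.5 kg.
Tool frame: the origin (TCP) lies midway between the tips of the shut fingers; the grasp point (between the pads) lies 19 mm behind it (env.grip_depth is the distance from the TCP to the grasp point, in m); z points along the fingers, x is the direction in which the jaws open and shut, and the axes are right-handed (so a half turn about z gives the same grasp; the last joint's range is limited). The gripper opens to 93 mm and grips with 3 to 60 N. Pads are 15 mm wide; open, the fingers measure 128 mm over their backs; the gripper's body (75 mm by 188 mm) begins 65 mm behind the grasp point.
Start: joints at [1.06, 0.351, 1.652, -0, 1.139, -0.085], TCP at [0.227, 0.501, 0.219] pointing down, gripper open.
Joint ranges: [-2.75, 2.75], [-0.79, 2.1], [0.01, 2.65], [-1.57, 4.71], [0.07, 3.14], [-2.87, 2.87]. Speed limits (rad/s): [2.22, 2.22, 2.79, 3.14, 3.14, 3.14].

## Interface

Orientations are given as a 3x3 rotation matrix whose columns are the frame's x, y, z axes.
In Python, from bench import env, optics gives the robot as it stands.
- The arm moves only by the tool apply_moves, never from a script. Its argument "series" is a list of rows, each a list of 5 numbers: the gripper's target within -1 to 1 (fully open at 1, half-way at 0, shut at -1), then the shift along the tool's x, y, z in units of 0.3 m (1.0 is 0.3 m), then the turn about the tool's z in units of pi rad (1.0 is pi rad). A call has 1 to 10 rows; each row shifts and turns the pose as measured when the row begins, along the tool's axes as they then stand; what a row does not reach is not made up. A row lasts 1/10 s, in which the tool goes at most 50 mm and 8.59 degrees, less where a joint would pass 70% of its speed; a pose out of reach is approached as far as the arm can. A call with a number of a shift or a turn outside -1 to 1 is refused whole. A call with a gripper value outside its range is refused whole. The fingers move at their own pace and stop on an object; "force" is the grip in N (left out, the last holds). Time passes only in rows, so rows that do not move let the fingers close. It gives the time, the measured TCP pose, the force and the opening at its end, in the units of the state.
- env.get_state(): the state, without advancing time (a new reading comes with each control period).
- optics.get_image(name): name is "scene" or "top" or "wrist"; returns (picture, depth): 420x560x3 uint8, red, green, blue; 420x560 float32, m along the optical axis (not along the pixel's ray), 0 where there is no reading.
- optics.camera_model(name): a dict with "K" (3x3 intrinsics, pixels), "world_to_cam" (4x4, takes a point from world to camera coordinates). Camera axes: x right, y up, looking along -z (the intrinsics and any distortion apply to the point x, -y, -z); pixel columns grow to the right and rows downward; lengths in m; the calibration is good to about 2 mm. A picture is of the moment at which its call begins: read the wrist's pose just before it. camera_model takes no time and is no camera call; for the wrist camera it gives the pose at the moment of the call.
- env.sign_off(): hands the job in, once; it reports no verdict.
The state is a dict: "time_s": time; "qpos": joint angles; "dq": joint speeds; "effort": joint torques, N m; "position": TCP position; "eef_rot": TCP orientation; "contact_force": force on the tool from outside, world axes, zero at the start; "moment": the same for the moment, N m; "grip_width": opening from 0.0 (shut) to 1.0 (fully open).
Only numpy, scipy, OpenCV 4.12 (cv2) and the standard library are available. Lean on these libraries where they do the work, as an engineer would, in place of code of your own. Each camera call takes 0.05 s, during which the arm holds its last target.

## Task

The freshly glued chair back stands in front of two isolators. Take the reach hook from its rest, reach over the chair back with it and push the red lever right over to off, so that its padlock hole lines up with the hole in the fixed hasp tab; use only the hook on the lever, do not knock the chair back, and leave the grey lever and the other things on the bench alone. Then put the hook back on its rest the way it was and let go.

Things in the scene. Friction and masses are not known exactly. Their poses are not given: they have to be found in the camera images.
- hook_handle (a point): centre of the loose hook's (180 g) orange handle: 120 mm long (hook x), 22 wide (y), 28 high (z). From its +x end an 8 mm steel rod runs along +x to 170 mm from this point, then bends square and hangs down (hook -z) as an 8 mm leg ending in a 12 mm rubber ball. x along the handle to the leg, z up. Stored: level, this point 150 mm above the bench, leg down
- hook_tip (a point): lowest point of the hook's rubber ball, at (170, 0, -120) mm from hook_handle in the hook's axes; axes parallel to the hook's
- rest: fixed plywood rest; origin on the bench under the stored hook's handle centre, x along the stored hook to its leg. Foot x -65 to 135, 90 wide, 12 mm high. Two 14 mm uprights with flared notches about 45 mm wide at the top (158 and 167 mm up): at x = -45 for the handle (floor 136 mm up, 26 wide), at x = 115 for the rod (floor 146 up, 12 wide). The handle can be gripped across, from above, between them
- chair_back: barrier: dark wooden chair back, fixed, standing on edge; origin on the bench under its middle. 400 mm wide (y, with clamp jaws 426 mm), 22 mm thick (x), top at 145 mm. Clamp bar on the robot's side (-x) reaches to x = -31 mm, feet to x = +-38 mm, 22 mm high
- red_box: fixed grey isolator box, yellow top plate, with the red lever, behind the chair back; origin on the bench under its middle; 60 (x) x 100 (y) x 52 mm high. The lever turns about an axis along the box's x, 45 mm above the origin, swinging over the top in the y-z plane. A steel hasp tab stands on the -y (off) half at x = 24 to 27 mm, up to 86 mm high
- red_lever (a joint): red lever, rad: 0 = on, leaning 0.7 to the box's +y; 0.7 = upright; 1.4 = end stop = off, leaning 0.7 to the box's -y, holes in line. Starts near on. Stiff hinge (0.07 N m, 1 to 2 N at the lever), no spring: stays where left. 30 mm wide (x), 14 thick, 85 long from its axis (top 110 mm above the bench at either end, 130 upright)
- red_tip (a point): middle of the free end of the red lever, 85 mm from its axis
- red_lug_hole (a point): centre of the 9 mm padlock hole in the red lever's steel lug, 40 mm from the lever's axis, on the far (+x) side of the lever
- red_hasp_hole (a point): centre of the 9 mm padlock hole in the fixed hasp tab; the lug hole comes to this point when the lever is fully off
- grey_box: second isolator box, same size and make as the red one with a white top plate, beside it on either side (150 to 180 mm between centres); its lever is grey and must be left alone
- grey_lever (a joint): grey lever, rad, same meaning and shape as the red lever; starts near on and must stay there
- grey_tip (a point): middle of the free end of the grey lever
- glue_mid (a point): loose yellow glue bottle, upright, 54 mm diameter, 130 mm high; point at its mid height
- mallet_mid (a point): loose wooden mallet lying flat: head 55 x 100 x 50 mm, handle 22 mm thick reaching 195 mm to its -x; point at the centre of the head
- offcut_mid (a point): loose dark wood offcut lying flat, 50 x 110 x 22 mm; point at its centre
Things that resemble listed ones, but are neither listed nor needed, are in the scene too. There is more than one size of the part that bears hook_handle; the job needs the larger. Several things have the shape of the rest; the one meant has the colours described above.

How it is judged:
By the outcome, as a careful person would: the job done as asked, in the order asked, and still so for the second after the job is handed in, with the robot touching nothing.
It also fails if it takes over 54 s, if anything falls off the work surface, if the arm or the gripper's body presses on something with over 40 N, if the wrist force passes 120 N, or if a joint passes its speed limit or range.

## Working session

There is one attempt and no reset: what is moved stays moved. The work goes in short steps, Python scripts to look and compute and a tool call to move; the robot and the scene stay as the last step left them, time stands still between calls to the robot, and variables do not carry over. Pictures are saved under pics/ and viewed, and the job is handed in when it is done.

Besides the shell and the picture viewer there is one more tool, called after "Emit:" by a JSON object that holds its "name" and its "arguments". apply_moves: Moves the arm, as the interface text tells. Shifts and turns lie within -1 to 1; 1 stands for 0.3 m of shift or pi rad of turn. Its arguments: {"type":"object","properties":{"series":{"type":"array","items":{"type":"array","items":{"type":"number"}}},"force":{"type":"number"}},"required":["series"]}

```bash
ls; mkdir -p pics; cat > h.py <<'E'
import numpy as np, cv2
from bench import env, optics
def snap(name,tag):
    m=optics.camera_model(name); im,d=optics.get_image(name)
    cv2.imwrite(f'pics/{tag}.png',cv2.cvtColor(im,cv2.COLOR_RGB2BGR))
    np.savez(f'pics/{tag}.npz',im=im,d=d,K=m['K'],W=m['world_to_cam'])
    return m,im,d
def load(tag):
    z=np.load(f'pics/{tag}.npz'); return z['im'],z['d'],z['K'],z['W']
def cloud(d,K,W):
    v,u=np.mgrid[:d.shape[0],:d.shape[1]]
    x=(u-K[0,2])/K[0,0]*d; y=(v-K[1,2])/K[1,1]*d
    P=np.stack([x,-y,-d,np.ones_like(d)],-1)
    return (P@np.linalg.inv(W).T)[...,:3]
def proj(p,K,W):
    c=W@np.append(p,1); return K[0,0]*c[0]/-c[2]+K[0,2], K[1,1]*-c[1]/-c[2]+K[1,2]
def ray(u,v,K,W,z):
    Wi=np.linalg.inv(W); d=Wi[:3,:3]@np.array([(u-K[0,2])/K[0,0],-(v-K[1,2])/K[1,1],-1]); o=Wi[:3,3]
    return o+d*(z-o[2])/d[2]
E
python3 - <<'E'
from h import *
for n in ['scene','top','wrist']:
    m,im,d=snap(n,n+'0'); print(n,{k:(v if k not in('K','world_to_cam') else np.round(v,3).tolist()) for k,v in m.items()},(d>0).mean())
print(env.get_state(),env.grip_depth)
E
```

```text
pics
scene {'K': [[460.601, 0.0, 276.689], [0.0, 460.601, 211.038], [0.0, 0.0, 1.0]], 'world_to_cam': [[0.335, 0.942, 0.008, -0.13], [-0.738, 0.257, 0.623, 0.294], [0.585, -0.214, 0.782, -1.535], [0.0, 0.0, 0.0, 1.0]]} 0.9959183673469387
top {'K': [[477.051, 0.0, 285.049], [0.0, 477.051, 208.655], [0.0, 0.0, 1.0]], 'world_to_cam': [[0.008, -1.0, -0.001, -0.003], [0.983, 0.007, 0.184, -0.506], [-0.184, -0.002, 0.983, -1.424], [0.0, 0.0, 0.0, 1.0]]} 0.9961437074829932
wrist {'K': [[322.941, 0.0, 281.921], [0.0, 322.941, 210.734], [0.0, 0.0, 1.0]], 'world_to_cam': [[0.413, 0.911, -0.001, -0.551], [-0.878, 0.398, -0.266, 0.033], [-0.242, 0.11, 0.964, -0.39], [0.0, 0.0, 0.0, 1.0]]} 0.996016156462585
{'time_s': 0.15, 'qpos': array([ 1.06041972e+00,  3.51108166e-01,  1.65223440e+00, -2.63663503e-05,
        1.13909188e+00, -8.45850811e-02]), 'dq': array([ 2.62206446e-06, -1.58961335e-03, -1.99159073e-03,  5.47298162e-05,
       -2.40729048e-04, -1.82608603e-04]), 'effort': array([ 1.72397959e-03, -4.97453463e+01, -2.85350221e+01,  7.00223143e-02,
        2.44526763e-02, -9.14787256e-05]), 'position': array([0.22702845, 0.5006888 , 0.21824368]), 'eef_rot': array([[ 4.13031543e-01,  9.10716637e-01, -3.90325065e-04],
       [ 9.10716332e-01, -4.13031725e-01, -7.46213333e-04],
       [-8.40805531e-04, -4.72657673e-05, -9.99999645e-01]]), 'contact_force': array([0.13368489, 0.71965653, 0.10866822]), 'moment': array([ 0.0629039 ,  0.01256361, -0.02368447]), 'grip_width': 0.9978123605577304} 0.0188
```

View pics/scene0.png

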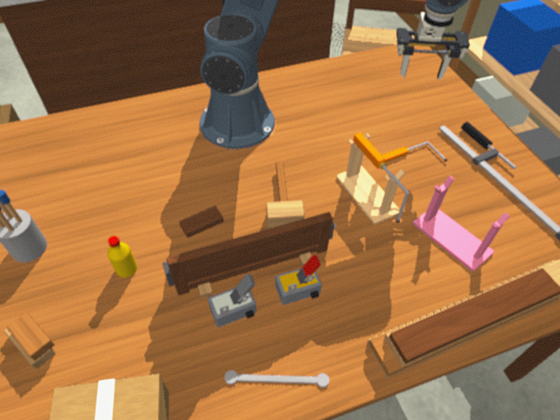

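View pics/top0.png

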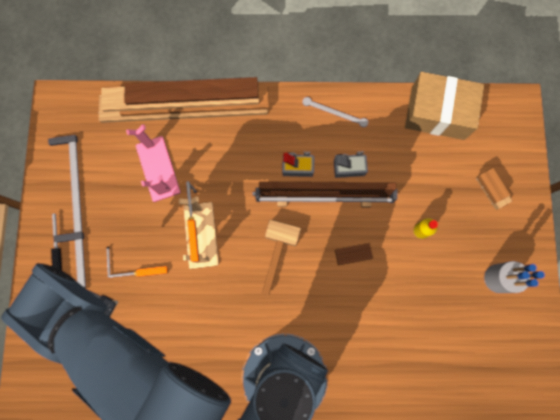

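View pics/wrist0.png

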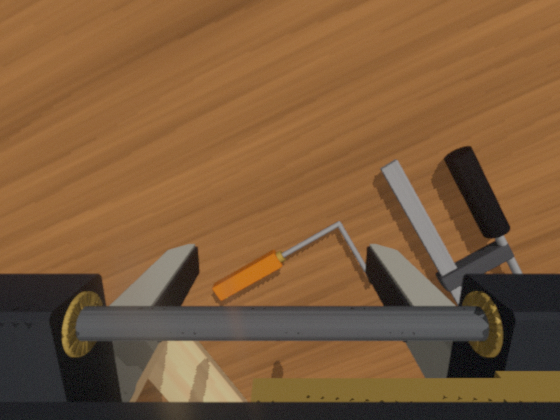

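The scene and top views show the large hook on the pale rest (top ≈195,235), with leg at (190,190). The small decoy hook lies flat at (150,270). The red lever is at top ≈(290,160) and leans left (+y), the grey one is at (350,163), and the chair back is at row 195. Next I'll measure these.

```bash
cat > meas.py <<'E'
from h import *
def masks(im):
    hsv=cv2.cvtColor(im,cv2.COLOR_RGB2HSV); H,S,V=[hsv[...,i].astype(int) for i in range(3)]
    return H,S,V
E
python3 - <<'E'
from meas import *
import sys
for t in ['top0','scene0']:
    im,d,K,W=load(t); P=cloud(d,K,W); H,S,V=masks(im)
    print(t)
    z=P[...,2]
    print(' bench z', np.median(z[(abs(P[...,0]-.4)<.1)&(abs(P[...,1]+.0)<.3)&(z<.02)]))
    for nm,m in dict(orange=(H>=9)&(H<=20)&(S>225)&(V>120)&(z>.1)&(z<.2),
        red=((H<=4)|(H>=176))&(S>180)&(V>70)&(z>.03)&(P[...,0]>.5),
        yellow=(H>=21)&(H<=30)&(S>180)&(V>100)&(z>.02)&(P[...,0]>.5)).items():
        n,l,st,c=cv2.connectedComponentsWithStats(m.astype(np.uint8))
        for i in range(1,n):
            if st[i,4]<15: continue
            q=P[l==i]
            r=cv2.minAreaRect(q[:,:2].astype(np.float32))
            print(nm,st[i],c[i].round(1),'med',np.median(q,0).round(4),'min',q.min(0).round(3),'max',q.max(0).round(3),'rect',np.round(r[0],4),np.round(r[1],3),round(r[2],1))
# crop views
for t,(a,b,c,e),s in [('top0',(140,280,120,240),5),('top0',(140,210,240,400),5),('scene0',(120,240,320,430),6),('scene0',(210,330,150,340),4)]:
    im=load(t)[0][a:b,c:e]
    cv2.imwrite(f'pics/crop_{t}_{a}_{c}.png',cv2.cvtColor(cv2.resize(im,None,fx=s,fy=s,interpolation=cv2.INTER_CUBIC),cv2.COLOR_RGB2BGR))
E
ls pics
```

```text
top0
 bench z -0.0004855050919537751
orange [189 220   9  41 205] [192.8 240.2] med [0.393  0.2583 0.1629] min [0.337 0.243 0.155] max [0.45  0.272 0.17 ] rect [0.3937 0.2587] [0.114 0.015] 8.3
orange [428 221   8   9  18] [430.2 225.6] med [ 0.4442 -0.4222  0.11  ] min [ 0.437 -0.433  0.1  ] max [ 0.462 -0.42   0.129] rect [ 0.4477 -0.4243] [0.026 0.01 ] 20.2
red [284 153  10  12  82] [288.4 158.4] med [ 0.6487 -0.0073  0.1118] min [ 0.636 -0.023  0.079] max [0.663 0.005 0.128] rect [ 0.6489 -0.0088] [0.031 0.025] 81.1
yellow [285 157  26  13 196] [300.9 164.4] med [ 0.6446 -0.0515  0.0509] min [ 0.629 -0.077  0.04 ] max [0.67  0.002 0.059] rect [ 0.65   -0.0376] [0.04  0.079] 0.8
scene0
 bench z 0.0013442317869027942
orange [354 133  31  35 295] [367.8 150.9] med [0.4046 0.2514 0.161 ] min [0.334 0.24  0.143] max [0.456 0.276 0.169] rect [0.3944 0.2544] [0.122 0.023] 10.7
red [303 256  17  20 193] [310.9 265.3] med [ 0.6537 -0.0112  0.1064] min [ 0.636 -0.026  0.082] max [0.667 0.006 0.125] rect [ 0.652  -0.0106] [0.031 0.029] 82.5
yellow [280 272  37  19 261] [293.  280.6] med [ 0.6482 -0.0538  0.0525] min [ 0.627 -0.282  0.048] max [1.159 0.    1.018] rect [ 0.9023 -0.1369] [0.087 0.584] 68.9
crop_scene0_120_320.png
crop_scene0_210_150.png
crop_top0_140_120.png
crop_top0_140_240.png
scene0.npz
scene0.png
top0.npz
top0.png
wrist0.npz
wrist0.png
```

View pics/crop_top0_140_120.png

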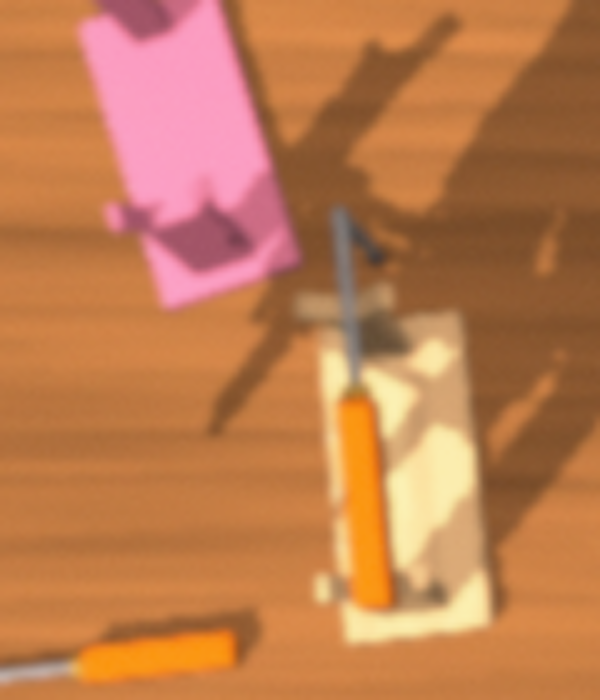

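View pics/crop_top0_140_240.png

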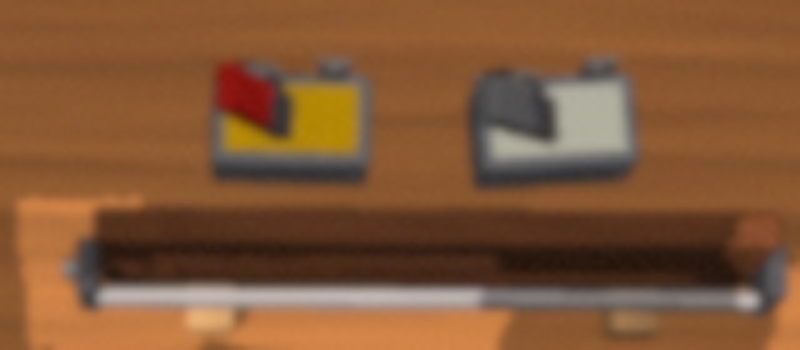

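View pics/crop_scene0_120_320.png

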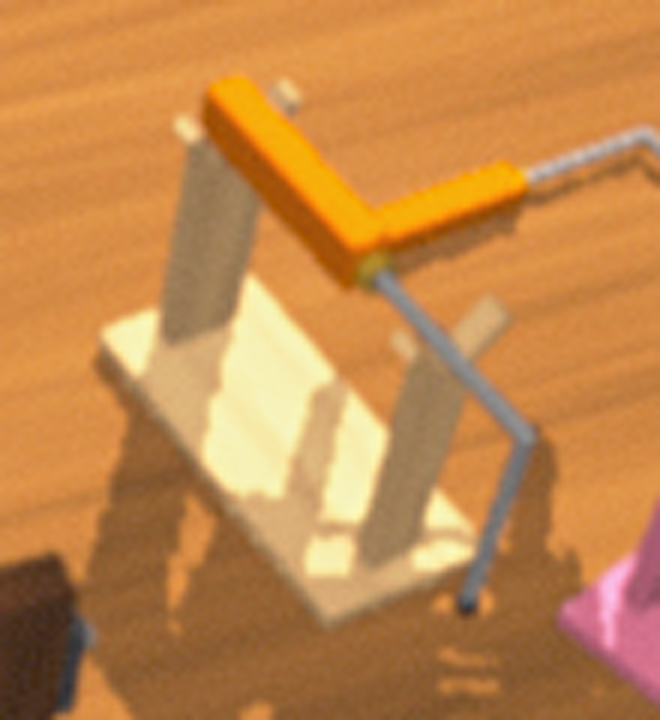

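View pics/crop_scene0_210_150.png

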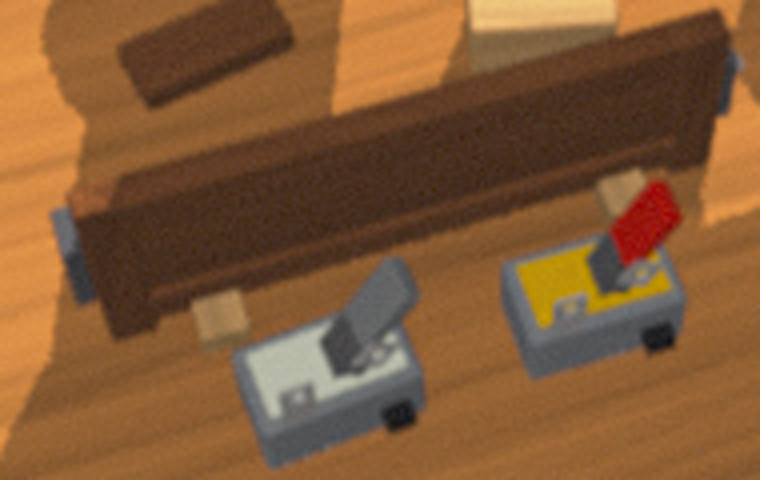

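```bash
python3 - <<'E'
from meas import *
def onplane(m,K,W,z):
    c,_=cv2.findContours(m.astype(np.uint8),cv2.RETR_EXTERNAL,cv2.CHAIN_APPROX_NONE); c=max(c,key=cv2.contourArea)[:,0]
    return np.array([ray(u,v,K,W,z)[:2] for u,v in c],np.float32)
for t in ['top0','scene0']:
    im,d,K,W=load(t); P=cloud(d,K,W); H,S,V=masks(im); z=P[...,2]
    print(t)
    # handle top face
    m=(H>=9)&(H<=20)&(S>225)&(V>120)&(z>.15)&(z<.18)&(P[...,1]>0)
    q=onplane(m,K,W,.164); r=cv2.minAreaRect(q); print('handle',np.round(r[0],4),np.round(r[1],4),r[2])
    l=cv2.fitLine(q,cv2.DIST_L2,0,.01,.01).ravel(); print('  line yaw',np.degrees(np.arctan2(l[1],l[0])))
    # rod: points above bench z .14-.165, not orange, ahead
    m=(S<110)&(z>.13)&(z<.175)&(P[...,0]>.46)&(P[...,0]<.6)&(P[...,1]>.22)&(P[...,1]<.31)
    q=P[m]; print('rod',len(q),q.mean(0).round(4) if len(q) else '', q[np.argmax(q[:,0])].round(4) if len(q) else '')
    if len(q)>5:
        l=cv2.fitLine(q[:,:2].astype(np.float32),cv2.DIST_L2,0,.01,.01).ravel(); print('  rod yaw',np.degrees(np.arctan2(l[1],l[0])),l)
    # rest foot top
    m=(z>.006)&(z<.02)&(P[...,0]>.28)&(P[...,0]<.56)&(P[...,1]>.17)&(P[...,1]<.34)&(S<150)
    q=P[m][:,:2].astype(np.float32); r=cv2.minAreaRect(q); print('foot',len(q),np.round(r[0],4),np.round(r[1],4),r[2])
    # boxes: z .045-.056
    for nm,y0,y1 in [('red',-.1,.03),('grey',-.28,-.12)]:
        m=(z>.042)&(z<.058)&(P[...,0]>.6)&(P[...,0]<.72)&(P[...,1]>y0)&(P[...,1]<y1)
        q=P[m][:,:2].astype(np.float32); r=cv2.minAreaRect(q); print(nm,len(q),np.round(r[0],4),np.round(r[1],4),r[2],q.min(0),q.max(0))
        m=(z>.105)&(z<.14)&(P[...,0]>.6)&(P[...,0]<.72)&(P[...,1]>y0)&(P[...,1]<y1+.03)
        q=P[m]; print('  levertop',len(q),q.mean(0).round(4),q.min(0).round(4),q.max(0).round(4))
    m=(z>.138)&(z<.155)&(P[...,0]>.5)&(P[...,0]<.62)&(P[...,1]>-.3)&(P[...,1]<.1)
    q=P[m][:,:2].astype(np.float32); r=cv2.minAreaRect(q); print('chair',len(q),np.round(r[0],4),np.round(r[1],4),r[2],q.min(0),q.max(0))
    l=cv2.fitLine(q,cv2.DIST_L2,0,.01,.01).ravel(); print('  yaw',np.degrees(np.arctan2(l[1],l[0])),l[2:])
E
```

```text
top0
handle [0.3933 0.2581] [0.114  0.0153] 8.073511123657227
  line yaw 8.205479
rod 118 [0.5132 0.2756 0.1512] [0.5647 0.2808 0.1552]
  rod yaw 7.5054297 [0.9914325  0.13062015 0.51321375 0.2756218 ]
foot 1140 [0.4399 0.2667] [0.2229 0.0967] 8.58934211730957
red 440 [ 0.6493 -0.0408] [0.0596 0.0977] 0.475608229637146 [ 0.61980283 -0.08954905] [0.679404   0.00830748]
  levertop 65 [ 0.6497 -0.0024  0.1159] [ 0.6363 -0.0134  0.1056] [0.6671 0.0077 0.1276]
grey 436 [ 0.6503 -0.2054] [0.0617 0.1001] 3.3106465339660645 [ 0.617074   -0.25573647] [ 0.6834134  -0.15482846]
  levertop 54 [ 0.6455 -0.1587  0.1118] [ 0.6312 -0.1732  0.1051] [ 0.6588 -0.1513  0.1211]
chair 955 [ 0.5591 -0.1113] [0.0239 0.3763] 0.011465867981314659 [ 0.5471726 -0.2994569] [0.5710685  0.07688116]
  yaw 89.8668 [ 0.55853164 -0.11029986]
scene0
handle [0.3996 0.2514] [0.1285 0.0296] 10.11347770690918
  line yaw 5.9387875
rod 145 [0.5193 0.2751 0.1507] [0.5661 0.2814 0.132 ]
  rod yaw 7.0885663 [0.9923566  0.12340345 0.51930255 0.2750997 ]
foot 1448 [0.4294 0.2627] [0.2041 0.0931] 7.443599224090576
red 653 [ 0.6507 -0.0401] [0.1009 0.0623] 89.23991394042969 [ 0.61935    -0.09041496] [0.68214905 0.01004825]
  levertop 129 [ 0.6534 -0.0044  0.1151] [ 0.6361 -0.0145  0.1051] [0.6674 0.0072 0.1246]
grey 725 [ 0.6511 -0.2061] [0.0622 0.1003] 4.264274597167969 [ 0.61933506 -0.25753716] [ 0.6850297  -0.15480381]
  levertop 107 [ 0.6491 -0.1607  0.112 ] [ 0.6332 -0.1716  0.1051] [ 0.6619 -0.1506  0.1188]
chair 1461 [ 0.5596 -0.1121] [0.3754 0.0257] 89.82939147949219 [ 0.54678005 -0.2998387 ] [0.57281274 0.07552662]
  yaw -89.96544 [ 0.56146044 -0.11944339]
```

Emit:
{"name": "apply_moves", "arguments": {"series": [[1, 0, 0, 0, -0.045], [1, 0, 0, 0, -0.045], [1, 0, 0, 0, -0.045], [1, 0, 0, 0, -0.042], [1, -0.125, 0.064, 0, 0], [1, -0.125, 0.064, 0, 0], [1, -0.125, 0.064, 0, 0], [1, -0.125, 0.064, 0, 0], [1, -0.125, 0.064, 0, 0], [1, -0.125, 0.064, 0, 0]]}}

```text
time_s: 1.15
position: [0.3768, 0.2912, 0.2163]
eef_rot: [[-0.161, 0.987, -0.003], [0.987, 0.161, -0.003], [-0.003, -0.003, -1.0]]
contact_force: [1.5, 0.3, 0.2]
grip_width: 0.998
```

```bash
cat > go.py <<'E'
from h import *
def delta(target,yaw=None):
    s=env.get_state(); R=s['eef_rot']; p=s['position']
    d=R.T@(np.array(target)-p)
    x=R[:,0]; a=np.degrees(np.arctan2(x[1],x[0]))
    print('t',round(s['time_s'],2),'p',p.round(4),'xang',a.round(2),'tilt',R[2].round(4),'units',(d/.3).round(4),'mm',(d*1e3).round(1),'F',s['contact_force'].round(2),'grip',round(float(s['grip_width']),3))
E
python3 -c "
from go import *
delta((.394,.258,.21))"
```

```text
t 1.15 p [0.3768 0.2912 0.2163] xang 99.26 tilt [-0.0026 -0.0031 -1.    ] units [-0.1184  0.0388  0.021 ] mm [-35.5  11.6   6.3] F [1.52 0.33 0.17] grip 0.998
```

Emit:
{"name": "apply_moves", "arguments": {"series": [[1, -0.118, 0.039, 0.02, 0.01], [1, 0, 0, 0, 0], [1, 0, 0, 0, 0]]}}

```text
time_s: 1.45
position: [0.3967, 0.2532, 0.21]
eef_rot: [[-0.123, 0.992, -0.002], [0.992, 0.123, -0.003], [-0.003, -0.003, -1.0]]
contact_force: [0.3, 0.4, 0.3]
grip_width: 1.001
```

```bash
python3 -c "
from go import *
delta((.394,.258,.21))
snap('wrist','wrist1')"
```

```text
t 1.45 p [0.3967 0.2532 0.21  ] xang 97.08 tilt [-0.0032 -0.0029 -1.    ] units [ 0.0168 -0.007   0.0001] mm [ 5.  -2.1  0. ] F [0.34 0.45 0.34] grip 1.001
```

View pics/wrist1.png

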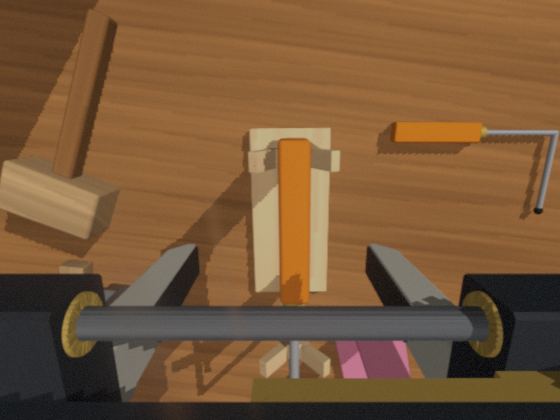

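The wrist view shows the handle centred near u≈294, between the fingers. It's nearly parallel to tool y. I'll measure it by casting rays onto z=0.164.

```bash
python3 - <<'E'
from meas import *
im,d,K,W=load('wrist1'); H,S,V=masks(im)
m=(H>=9)&(H<=20)&(S>225)&(V>120); m[:, :260]=0; m[:,330:]=0
us,vs=np.where(m)[1],np.where(m)[0]
L=[];
for v in range(150,296,5):
    r=np.where(m[v])[0]
    if len(r)>10: L.append([ray((r.min()+r.max())/2,v,K,W,.164)[:2], ray(r.min(),v,K,W,.164)[:2],ray(r.max(),v,K,W,.164)[:2]])
L=np.array(L,np.float32); l=cv2.fitLine(L[:,0],cv2.DIST_L2,0,.01,.01).ravel(); print(l,np.degrees(np.arctan2(l[1],l[0])),np.linalg.norm(L[:,1]-L[:,2],axis=1).mean())
v0=vs[(us>285)&(us<300)].min(); v1=vs[(us>285)&(us<300)].max(); print(v0,v1,ray(294,v0,K,W,.164),ray(294,v1,K,W,.164), us.min(),us.max())
# at x=.394
n=-1 if l[0]<0 else 1
print('y at x=.394', l[3]+(0.394-l[2])*l[1]/l[0])
E
```

```text
Traceback (most recent call last):
IndexError: too many indices for array: array is 1-dimensional, but 2 were indexed
```

```bash
python3 - <<'E'
from meas import *
im,d,K,W=load('wrist1'); H,S,V=masks(im)
print(H[150:300:30,294],S[150:300:30,294],V[150:300:30,294])
m=(H>=7)&(H<=22)&(S>200)&(V>170); m[:, :260]=0; m[:,330:]=0; m[:120]=0;m[310:]=0
m=cv2.morphologyEx(m.astype(np.uint8),cv2.MORPH_OPEN,np.ones((5,5)))>0
us,vs=np.where(m)[1],np.where(m)[0]; print(us.min(),us.max(),vs.min(),vs.max())
L=[]
for v in range(150,296,5):
    r=np.where(m[v])[0]
    if len(r)>10: L.append([ray((r.min()+r.max())/2,v,K,W,.164)[:2], ray(r.min(),v,K,W,.164)[:2],ray(r.max(),v,K,W,.164)[:2]])
L=np.array(L,np.float32); l=cv2.fitLine(L[:,0],cv2.DIST_L2,0,.01,.01).ravel(); print(l,np.degrees(np.arctan2(l[1],l[0])),np.linalg.norm(L[:,1]-L[:,2],axis=1).mean())
print(ray(294,vs.min(),K,W,.164),ray(294,vs.max(),K,W,.164))
print('y at x=.394', l[3]+(0.394-l[2])*l[1]/l[0])
E
```

```text
[16 15 15 15 15] [212 206 204 210 209] [191 193 194 193 194]
280 309 140 301
[0.9908827  0.13472724 0.3862899  0.2609763 ] 7.742848 0.018317966
[0.33562075 0.25368079 0.164     ] [0.45097076 0.26923784 0.164     ]
y at x=.394 0.26202464
```

Emit:
{"name": "apply_moves", "arguments": {"series": [[1, 0.027, -0.006, 0, -0.004], [1, 0, 0, 0, 0], [1, 0, 0, 0, 0]], "force": 30}}

```text
time_s: 1.8
position: [0.3922, 0.2644, 0.2101]
eef_rot: [[-0.142, 0.99, -0.003], [0.99, 0.142, -0.003], [-0.003, -0.003, -1.0]]
contact_force: [-1.2, 0.4, 0.7]
grip_width: 1.004
```

```bash
python3 -c "
from go import *
delta((.394,.261,.132))"
```

```text
t 1.8 p [0.3922 0.2644 0.2101] xang 98.16 tilt [-0.0029 -0.003  -1.    ] units [-0.0113  0.0052  0.2603] mm [-3.4  1.6 78.1] F [-1.2   0.44  0.66] grip 1.004
```

Emit:
{"name": "apply_moves", "arguments": {"series": [[1, -0.009, 0.005, 0.1, 0.002], [1, 0, 0, 0.1, 0], [1, 0, 0, 0, 0], [1, 0, 0, 0, 0]]}}

```text
time_s: 2.2
position: [0.3937, 0.2644, 0.1502]
eef_rot: [[-0.14, 0.99, -0.0], [0.99, 0.14, -0.002], [-0.002, -0.0, -1.0]]
contact_force: [0.4, -0.5, 0.1]
grip_width: 0.996
```

```bash
python3 -c "
from go import *
delta((.394,.261,.132))"
```

```text
t 2.2 p [0.3937 0.2644 0.1502] xang 98.05 tilt [-1.8e-03 -3.0e-04 -1.0e+00] units [-0.0112 -0.0005  0.0607] mm [-3.4 -0.2 18.2] F [ 0.37 -0.52  0.08] grip 0.996
```

Emit:
{"name": "apply_moves", "arguments": {"series": [[1, -0.012, 0, 0.06, 0.001], [1, 0, 0, 0, 0], [1, 0, 0, 0, 0]]}}

```text
time_s: 2.5
position: [0.3956, 0.2623, 0.1358]
eef_rot: [[-0.138, 0.99, 0.004], [0.99, 0.138, 0.0], [-0.0, 0.004, -1.0]]
contact_force: [-0.9, 0.2, -0.1]
grip_width: 0.998
```

```bash
python3 -c "
from go import *
delta((.394,.261,.132))
snap('wrist','wrist2')
delta((.394,.261,.132))"
```

```text
t 2.5 p [0.3956 0.2623 0.1358] xang 97.93 tilt [-2.e-04  4.e-03 -1.e+00] units [-0.0034 -0.0059  0.0127] mm [-1.  -1.8  3.8] F [-0.94  0.18 -0.12] grip 0.998
t 2.55 p [0.3955 0.2622 0.1358] xang 97.94 tilt [-2.0e-04  3.9e-03 -1.0e+00] units [-0.0034 -0.0056  0.0126] mm [-1.  -1.7  3.8] F [-0.81 -0.44  0.35] grip 1.001
```

View pics/wrist2.png

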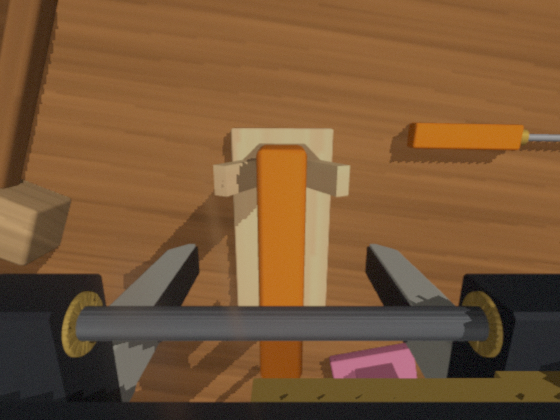

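The handle is centred between the fingers (u≈282), so I'll lower slightly and grip.

Emit:
{"name": "apply_moves", "arguments": {"series": [[1, 0, 0, 0.013, 0], [0, 0, 0, 0, 0], [-0.5, 0, 0, 0, 0], [-1, 0, 0, 0, 0], [-1, 0, 0, 0, 0], [-1, 0, 0, 0, 0], [-1, 0, 0, 0, 0]], "force": 50}}

```text
time_s: 3.25
position: [0.3965, 0.263, 0.1341]
eef_rot: [[-0.138, 0.99, 0.007], [0.99, 0.138, 0.002], [0.001, 0.007, -1.0]]
contact_force: [0.5, -0.0, -0.5]
grip_width: 0.532
```

```bash
python3 -c "
from go import *
delta((.394,.261,.132))
s=env.get_state();print(s['eef_rot'].round(4).tolist(),s['grip_width']*93)"
```

```text
t 3.25 p [0.3965 0.263  0.1341] xang 97.96 tilt [ 0.001   0.0072 -1.    ] units [-0.0056 -0.0091  0.0069] mm [-1.7 -2.7  2.1] F [ 0.47 -0.05 -0.52] grip 0.532
[[-0.1384, 0.9904, 0.007], [0.9904, 0.1384, 0.002], [0.001, 0.0072, -1.0]] 49.508157539695716
```

Emit:
{"name": "apply_moves", "arguments": {"series": [[-1, 0, 0, 0, 0], [-1, 0, 0, 0, 0], [-1, 0, 0, 0, 0], [-1, 0, 0, 0, 0], [-1, 0, 0, 0, 0], [-1, 0, 0, 0, 0]]}}

```text
time_s: 3.85
position: [0.3964, 0.263, 0.134]
eef_rot: [[-0.139, 0.99, 0.007], [0.99, 0.139, 0.002], [0.001, 0.007, -1.0]]
contact_force: [-0.0, 0.7, 0.1]
grip_width: 0.233
```

```bash
python3 -c "
from go import *
delta((.394,.261,.132))
s=env.get_state();print(s['eef_rot'].round(4).tolist(),s['grip_width']*93)"
```

```text
t 3.85 p [0.3964 0.263  0.134 ] xang 97.96 tilt [ 9.e-04  7.e-03 -1.e+00] units [-0.0055 -0.0089  0.0067] mm [-1.6 -2.7  2. ] F [-0.05  0.66  0.14] grip 0.233
[[-0.1385, 0.9903, 0.0068], [0.9904, 0.1385, 0.0019], [0.0009, 0.007, -1.0]] 21.63085643295579
```

Emit:
{"name": "apply_moves", "arguments": {"series": [[-1, 0, 0, 0, 0], [-1, 0, 0, -0.05, 0], [-1, 0, 0, -0.1, 0], [-1, 0, 0, -0.1, 0], [-1, 0, 0, -0.13, 0], [-1, 0, 0, -0.13, 0], [-1, 0, 0, 0, 0], [-1, 0, 0, 0, 0]]}}

```text
time_s: 4.65
position: [0.3934, 0.2617, 0.2901]
eef_rot: [[-0.138, 0.99, 0.0], [0.99, 0.138, -0.001], [-0.001, -0.0, -1.0]]
contact_force: [0.1, 0.2, -2.3]
grip_width: 0.233
```

```bash
python3 -c "
from go import *
delta((.48,.02,.3))
s=env.get_state();print(s['eef_rot'].round(4).tolist(),s['grip_width']*93)
snap('scene','scene2'); snap('top','top2')
import cv2
a=cv2.imread('pics/scene2.png')[60:260,250:500]; cv2.imwrite('pics/scene2c.png',cv2.resize(a,None,fx=3,fy=3))"
```

```text
t 4.65 p [0.3934 0.2617 0.2901] xang 97.94 tilt [-0.0013 -0.     -1.    ] units [-0.8379  0.1746 -0.0318] mm [-251.4   52.4   -9.6] F [ 0.08  0.21 -2.34] grip 0.233
[[-0.1381, 0.9904, 0.0001], [0.9904, 0.1381, -0.0013], [-0.0013, -0.0, -1.0]] 21.631508679590475
```

View pics/scene2c.png

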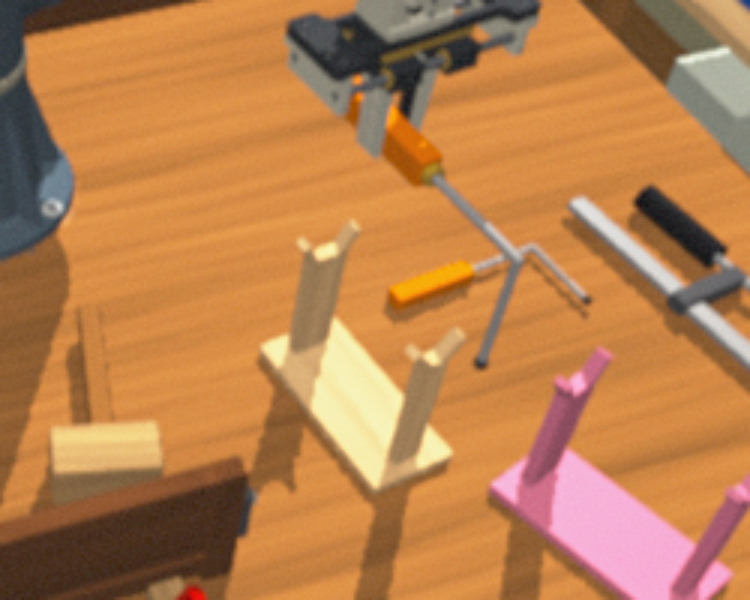

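The hook is lifted clear and hangs properly. In this crop the ball is at about (481,362). I'll locate the ball in both views by triangulation.

```bash
cat > tip.py <<'E'
from meas import *
def tipcheck(a,b,guess):
    """triangulate dark ball near guess from views a,b"""
    obs=[]
    for t in (a,b):
        im,d,K,W=load(t); u,v=proj(np.array(guess),K,W); u0,v0=int(u),int(v); print(t,'guess px',round(u,1),round(v,1))
        g=cv2.cvtColor(im,cv2.COLOR_RGB2HSV); sl=(slice(v0-14,v0+15),slice(u0-14,u0+15))
        P=cloud(d,K,W)[sl]; S=g[sl][...,1]; V=g[sl][...,2]
        m=(S<130)&(V<95)&(abs(P[...,2]-guess[2])<.04)
        n,l,st,c=cv2.connectedComponentsWithStats(m.astype(np.uint8))
        for i in range(1,n):
            if st[i,4]>=6: print('  blob',st[i,4],c[i]+[u0-14,v0-14],np.median(P[l==i],0).round(4))
E
python3 - <<'E'
from tip import *
tipcheck('scene2','top2',(.559,.285,.192))
im,d,K,W=load('top2'); a=im[140:240,150:250]; cv2.imwrite('pics/top2c.png',cv2.cvtColor(cv2.resize(a,None,fx=6,fy=6,interpolation=cv2.INTER_CUBIC),cv2.COLOR_RGB2BGR))
E
```

```text
scene2 guess px 411.5 180.6
  blob 6 [409.83333333 180.83333333] [0.5597 0.2798 0.194 ]
top2 guess px 183.8 179.8
```

View pics/top2c.png

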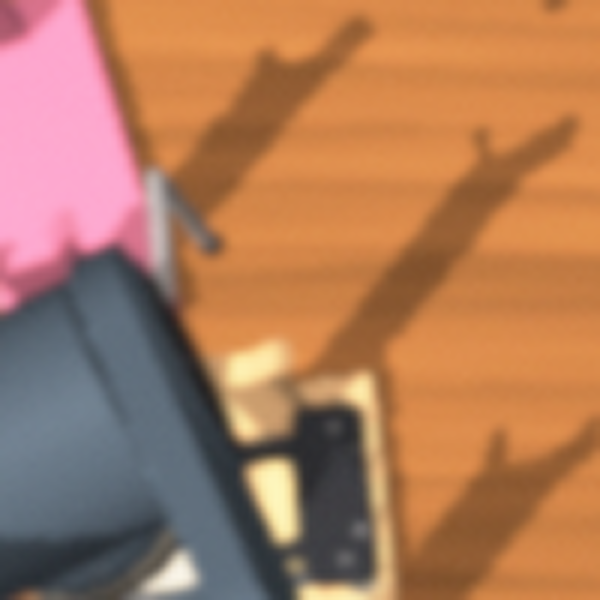

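Emit:
{"name": "apply_moves", "arguments": {"series": [[-1, -0.06, 0.01, -0.03, 0], [-1, -0.11, 0.025, 0, 0], [-1, -0.12, 0.028, 0, 0], [-1, -0.12, 0.028, 0, 0], [-1, -0.12, 0.028, 0, 0], [-1, -0.12, 0.028, 0, 0], [-1, -0.08, 0.02, 0, 0], [-1, 0, 0, 0, 0], [-1, 0, 0, 0, 0]]}}

```text
time_s: 5.65
position: [0.4714, 0.0433, 0.2855]
eef_rot: [[-0.14, 0.99, -0.023], [0.99, 0.14, -0.005], [-0.002, -0.023, -1.0]]
contact_force: [-0.3, -0.0, -2.1]
grip_width: 0.233
```

```bash
python3 -c "
from go import *
delta((.482,.0305,.3))"
```

```text
t 5.65 p [0.4714 0.0433 0.2855] xang 98.03 tilt [-0.0019 -0.0234 -0.9997] units [-0.0474  0.028  -0.0488] mm [-14.2   8.4 -14.6] F [-0.32 -0.02 -2.07] grip 0.233
```

```bash
cat >> go.py <<'E'
TT=np.array([-.0037,.1674,.104])
def tipto(target):
    s=env.get_state(); R=s['eef_rot']; p=s['position']; tip=p+R@TT
    d=R.T@(np.array(target)-tip)
    print('t',round(s['time_s'],2),'p',p.round(4),'tip',tip.round(4),'xang',np.degrees(np.arctan2(R[1,0],R[0,0])).round(2),'Rz',R[2].round(4),'units',(d/.3).round(4),'mm',(d*1e3).round(1),'F',s['contact_force'].round(2),'M',s['moment'].round(2),'g',round(float(s['grip_width']),3))
E
python3 -c "
from go import *
tipto((.648,.05,.18))"
```

```text
t 5.65 p [0.4714 0.0433 0.2855] tip [0.6352 0.0625 0.1777] xang 98.03 Rz [-0.0019 -0.0234 -0.9997] units [-0.0472  0.0362 -0.0086] mm [-14.2  10.9  -2.6] F [-0.32 -0.02 -2.07] M [-0.01  0.04 -0.04] g 0.233
```

Emit:
{"name": "apply_moves", "arguments": {"series": [[-1, -0.03, 0.036, -0.01, 0], [-1, 0, 0, 0, 0], [-1, 0, 0, 0, 0]]}}

```text
time_s: 5.95
position: [0.4836, 0.0373, 0.2873]
eef_rot: [[-0.142, 0.99, -0.025], [0.99, 0.142, -0.005], [-0.001, -0.026, -1.0]]
contact_force: [-0.6, -0.0, -1.5]
grip_width: 0.234
```

```bash
python3 - <<'E'
from go import *
from tip import tipcheck
tipto((.648,.05,.18))
snap('scene','scene3'); snap('top','top3')
s=env.get_state(); g=s['position']+s['eef_rot']@TT+[0,0,.006]
tipcheck('scene3','top3',g)
a=cv2.imread('pics/scene3.png')[180:320,190:370]; cv2.imwrite('pics/scene3c.png',cv2.resize(a,None,fx=4,fy=4,interpolation=cv2.INTER_CUBIC))
a=cv2.imread('pics/top3.png')[120:220,230:400]; cv2.imwrite('pics/top3c.png',cv2.resize(a,None,fx=4,fy=4,interpolation=cv2.INTER_CUBIC))
E
```

```text
t 5.95 p [0.4836 0.0373 0.2873] tip [0.6472 0.0569 0.179 ] xang 98.16 Rz [-0.0012 -0.0256 -0.9997] units [-0.0231 -0.0007 -0.0032] mm [-6.9 -0.2 -0.9] F [-0.57 -0.02 -1.47] M [ 0.1   0.02 -0.01] g 0.234
scene3 guess px 340.5 235.4
  blob 7 [340.28571429 235.14285714] [0.6497 0.0544 0.1897]
top3 guess px 265.7 150.9
```

View pics/scene3c.png

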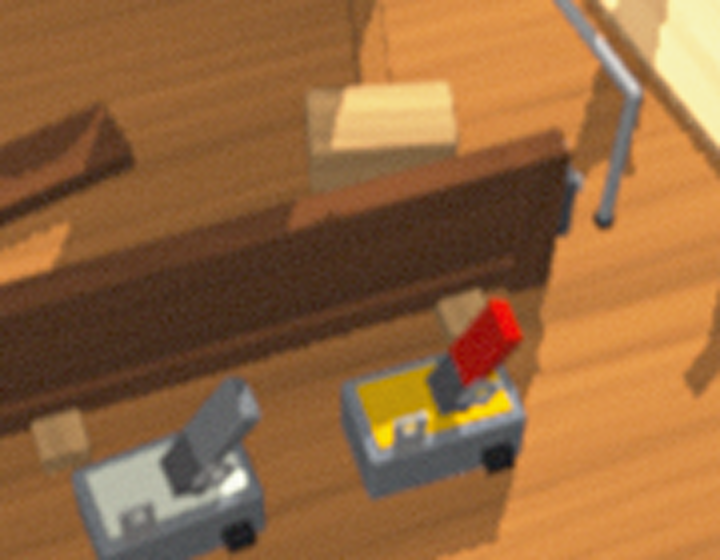

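View pics/top3c.png

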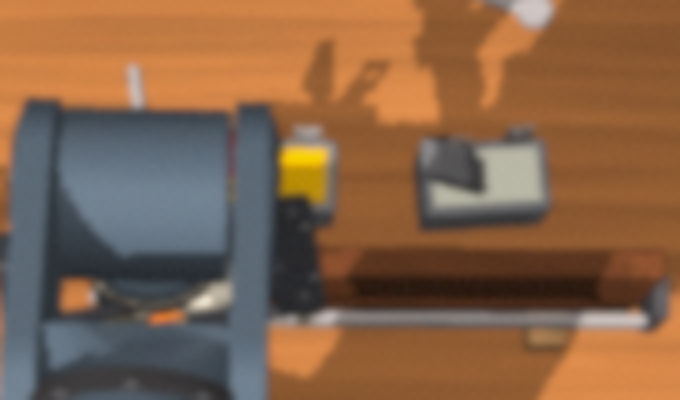

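Emit:
{"name": "apply_moves", "arguments": {"series": [[-1, 0, 0.003, 0.09, 0], [-1, 0, 0.004, 0.1, 0], [-1, 0, 0, 0.09, 0], [-1, 0, 0, 0, 0], [-1, 0, 0, 0, 0]]}}

```text
time_s: 6.55
position: [0.4841, 0.0389, 0.2032]
eef_rot: [[-0.144, 0.989, -0.021], [0.99, 0.144, -0.005], [-0.002, -0.021, -1.0]]
contact_force: [0.2, 0.1, -0.8]
grip_width: 0.231
```

```bash
python3 - <<'E'
from go import *
from tip import tipcheck
tipto((.648,.03,.092))
snap('scene','scene4')
a=cv2.imread('pics/scene4.png')[180:320,190:370]; cv2.imwrite('pics/scene4c.png',cv2.resize(a,None,fx=4,fy=4,interpolation=cv2.INTER_CUBIC))
E
```

```text
t 6.55 p [0.4841 0.0389 0.2032] tip [0.6481 0.0589 0.0956] xang 98.31 Rz [-0.0018 -0.0211 -0.9998] units [-0.0952 -0.0139  0.0126] mm [-28.5  -4.2   3.8] F [ 0.2   0.14 -0.83] M [0.06 0.06 0.08] g 0.231
```

View pics/scene4c.png

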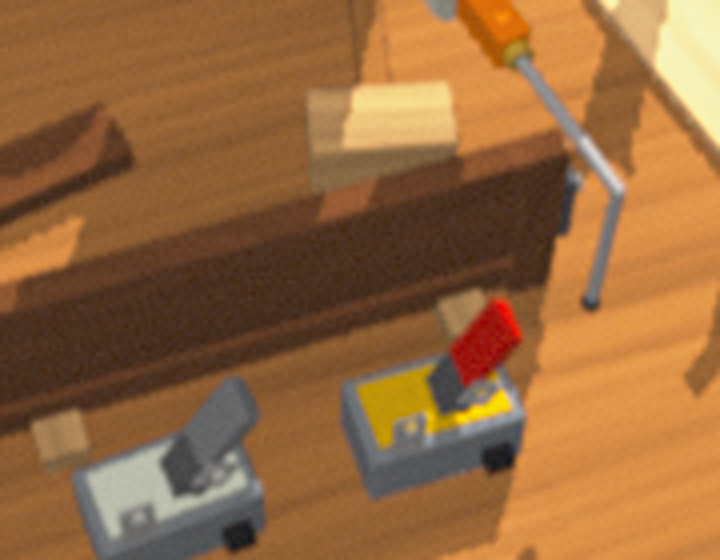

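Emit:
{"name": "apply_moves", "arguments": {"series": [[-1, -0.05, -0.007, 0.003, 0], [-1, -0.05, -0.007, 0.003, 0], [-1, -0.04, -0.006, 0, 0], [-1, -0.04, -0.006, 0, 0], [-1, -0.04, -0.006, 0, 0], [-1, 0, 0, 0, 0], [-1, 0, 0, 0, 0]]}}

```text
time_s: 7.3
position: [0.4869, -0.0305, 0.2085]
eef_rot: [[-0.146, 0.989, -0.011], [0.989, 0.146, -0.005], [-0.003, -0.011, -1.0]]
contact_force: [-0.2, 0.2, -2.8]
grip_width: 0.231
```

```bash
python3 - <<'E'
from go import *
tipto((.648,-.069,.093))
snap('scene','scene5')
a=cv2.imread('pics/scene5.png')[180:320,190:370]; cv2.imwrite('pics/scene5c.png',cv2.resize(a,None,fx=4,fy=4,interpolation=cv2.INTER_CUBIC))
E
```

```text
t 7.3 p [ 0.4869 -0.0305  0.2085] tip [ 0.6519 -0.0103  0.1026] xang 98.38 Rz [-0.0032 -0.0114 -0.9999] units [-0.1917 -0.041   0.033 ] mm [-57.5 -12.3   9.9] F [-0.17  0.16 -2.76] M [0.25 0.01 0.11] g 0.231
```

View pics/scene5c.png

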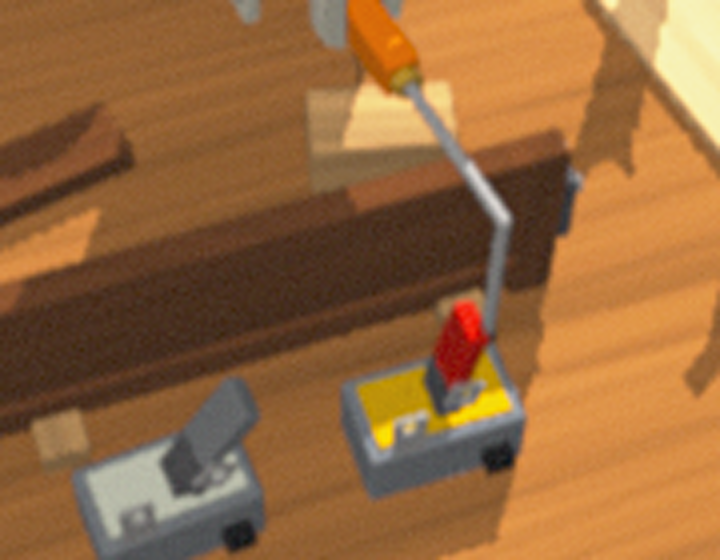

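Emit:
{"name": "apply_moves", "arguments": {"series": [[-1, -0.04, -0.009, 0.01, 0], [-1, -0.04, -0.009, 0.01, 0], [-1, -0.04, -0.009, 0.01, 0], [-1, -0.035, -0.006, 0.005, 0], [-1, 0, 0, 0, 0], [-1, 0, 0, 0, 0]]}}

```text
time_s: 7.95
position: [0.4837, -0.0815, 0.1971]
eef_rot: [[-0.147, 0.989, -0.011], [0.989, 0.147, -0.004], [-0.003, -0.011, -1.0]]
contact_force: [0.4, 1.1, -2.1]
grip_width: 0.232
```

```bash
python3 - <<'E'
from go import *
tipto((.648,-.069,.093))
snap('scene','scene6')
a=cv2.imread('pics/scene6.png')[180:320,190:370]; cv2.imwrite('pics/scene6c.png',cv2.resize(a,None,fx=4,fy=4,interpolation=cv2.INTER_CUBIC))
E
```

```text
t 7.95 p [ 0.4837 -0.0815  0.1971] tip [ 0.6487 -0.0611  0.0913] xang 98.43 Rz [-0.0027 -0.0111 -0.9999] units [-0.0256 -0.0063 -0.0056] mm [-7.7 -1.9 -1.7] F [ 0.42  1.08 -2.13] M [ 0.32 -0.17  0.15] g 0.232
```

View pics/scene6c.png

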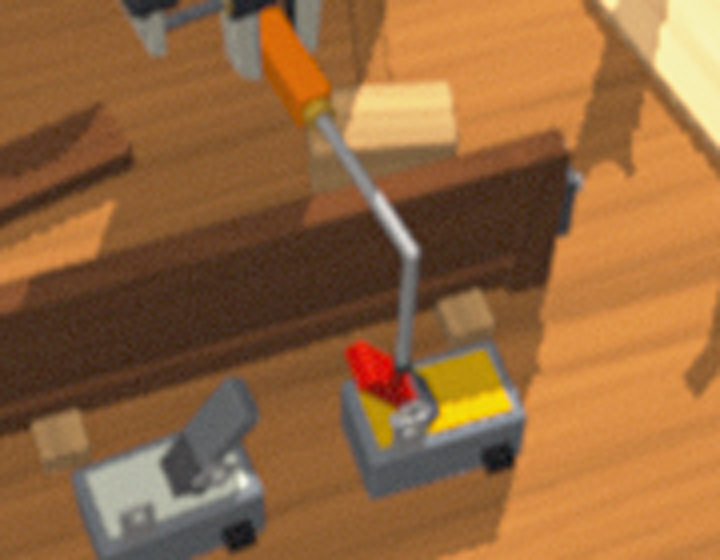

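The lever is nearly off and the lug is close to the hasp at about (410,415). I'll push on gently to the stop and watch the force.

Emit:
{"name": "apply_moves", "arguments": {"series": [[-1, -0.02, -0.004, 0.003, 0], [-1, -0.012, -0.002, 0.002, 0], [-1, 0, 0, 0, 0], [-1, 0, 0, 0, 0]]}}

```text
time_s: 8.4
position: [0.4833, -0.0905, 0.1959]
eef_rot: [[-0.149, 0.989, -0.011], [0.989, 0.149, -0.003], [-0.001, -0.011, -1.0]]
contact_force: [-0.1, 3.5, 0.3]
grip_width: 0.236
```

```bash
cat > lev.py <<'E'
from meas import *
def lev(t):
    im,d,K,W=load(t); P=cloud(d,K,W); H,S,V=masks(im); z=P[...,2]
    m=((H<=4)|(H>=176))&(S>180)&(V>60)&(z>.05)&(z<.15)&(abs(P[...,0]-.65)<.06)&(abs(P[...,1]+.04)<.12)
    m=cv2.erode(m.astype(np.uint8),np.ones((2,2)))>0
    q=P[m]
    # fit line in y-z for upper faces; print angle of farthest
    l=cv2.fitLine(q[:,1:].astype(np.float32),cv2.DIST_HUBER,0,.001,.001).ravel()
    print('lever pts',len(q),'yz med',np.median(q[:,1:],0).round(4),'min',q[:,1:].min(0).round(4),'max',q[:,1:].max(0).round(4),'dir angle from vertical',np.arctan2(-l[0]*np.sign(l[1]),abs(l[1])).round(3))
E
python3 - <<'E'
from go import *
from lev import lev
tipto((.648,-.069,.093))
snap('scene','scene7'); lev('scene7'); lev('scene6')
a=cv2.imread('pics/scene7.png')[240:310,260:340]; cv2.imwrite('pics/scene7c.png',cv2.resize(a,None,fx=9,fy=8,interpolation=cv2.INTER_CUBIC))
E
```

```text
t 8.4 p [ 0.4833 -0.0905  0.1959] tip [ 0.6482 -0.0695  0.0901] xang 98.56 Rz [-0.001  -0.0108 -0.9999] units [ 0.0017 -0.0006 -0.0098] mm [ 0.5 -0.2 -2.9] F [-0.13  3.5   0.3 ] M [ 1.16 -0.15  0.58] g 0.236
lever pts 107 yz med [-0.0816  0.1048] min [-0.096   0.0807] max [-0.0601  0.1182] dir angle from vertical 0.75
lever pts 103 yz med [-0.0771  0.1096] min [-0.0895  0.083 ] max [-0.0574  0.1199] dir angle from vertical 0.676
```

View pics/scene7c.png

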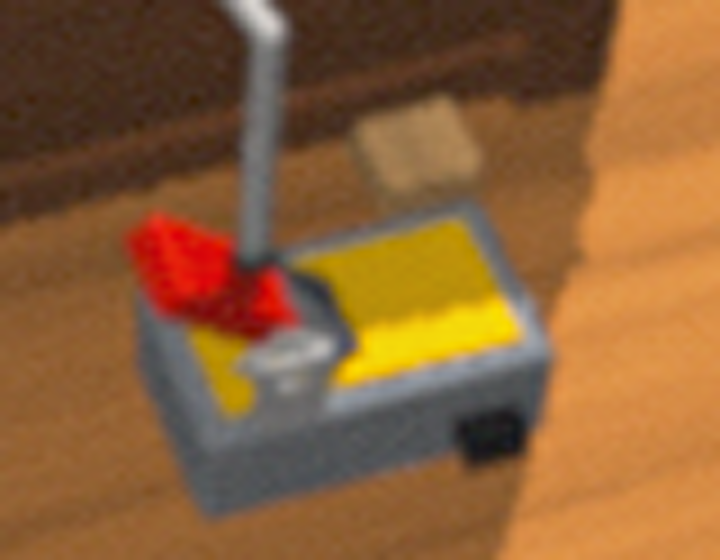

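The force rose to 3.5 N sideways and about 2 N upward. That's roughly 0.2 Nm, well over the hinge friction, so the lever is on its stop. I'll back off and look.

Emit:
{"name": "apply_moves", "arguments": {"series": [[-1, 0.05, 0.008, -0.01, 0], [-1, 0.08, 0.012, -0.03, 0], [-1, 0.04, 0.006, -0.1, 0], [-1, 0, 0, -0.13, 0], [-1, 0, 0, -0.1, 0], [-1, 0, 0, 0, 0], [-1, 0, 0, 0, 0]], "force": 60}}

```text
time_s: 9.15
position: [0.4835, -0.0383, 0.3085]
eef_rot: [[-0.145, 0.989, -0.015], [0.989, 0.145, -0.008], [-0.006, -0.016, -1.0]]
contact_force: [0.4, 0.6, -2.3]
grip_width: 0.234
```

```bash
python3 - <<'E'
from go import *
from lev import lev
from tip import tipcheck
tipto((.648,-.02,.2))
snap('scene','scene8'); lev('scene8')
s=env.get_state(); g=s['position']+s['eef_rot']@TT+[0,0,.006]
tipcheck('scene8','scene8',g)
a=cv2.imread('pics/scene8.png')[230:320,200:340]; cv2.imwrite('pics/scene8c.png',cv2.resize(a,None,fx=5.5,fy=5.5,interpolation=cv2.INTER_CUBIC))
cv2.imwrite('pics/scene8d.png',cv2.imread('pics/scene8.png'))
E
```

```text
t 9.15 p [ 0.4835 -0.0383  0.3085] tip [ 0.6482 -0.0185  0.202 ] xang 98.34 Rz [-0.0061 -0.0156 -0.9999] units [-0.0047 -0.0012  0.0066] mm [-1.4 -0.4  2. ] F [ 0.35  0.57 -2.27] M [ 0.11  0.01 -0.  ] g 0.234
lever pts 121 yz med [-0.0795  0.1033] min [-0.096   0.0788] max [-0.0595  0.1158] dir angle from vertical 0.742
scene8 guess px 309.9 239.1
  blob 17 [310.23529412 238.70588235] [ 0.65  -0.019  0.21 ]
scene8 guess px 309.9 239.1
  blob 17 [310.23529412 238.70588235] [ 0.65  -0.019  0.21 ]
```

View pics/scene8c.png

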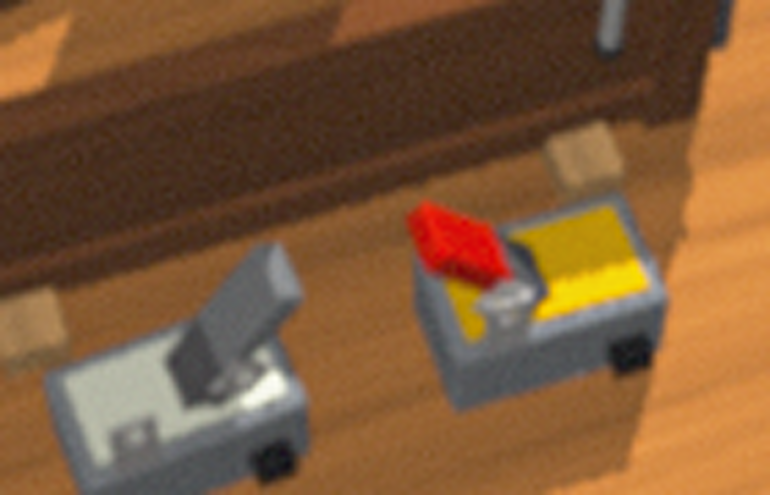

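View pics/scene8d.png

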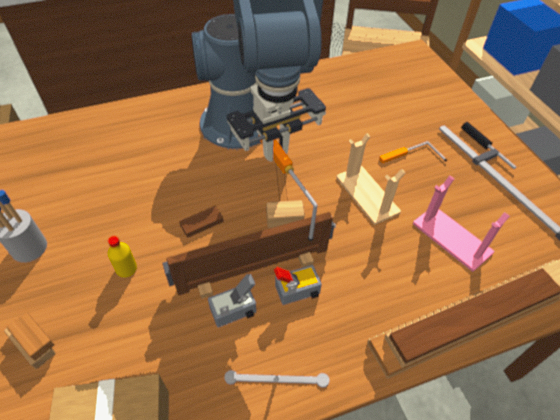

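```bash
python3 - <<'E'
from meas import *
for t,angs in [('scene8',(1.25,1.3,1.35,1.4)),('scene0',(0,.1,.2))]:
    im,d,K,W=load(t); H,S,V=masks(im)
    m=((H<=5)|(H>=175))&(S>150)&(V>60); m[:245]=0;m[310:]=0;m[:,:260]=0;m[:,330:]=0
    v,u=np.where(m); print(t,'red u',u.min(),u.max(),'v',v.min(),v.max())
    for a in angs:
        th=.7-a; dr=np.array([0,np.sin(th),np.cos(th)]); n=np.array([0,np.cos(th),-np.sin(th)])
        c=[proj(np.array([.6505,-.0405,.045])+.085*dr+sx*.015*np.array([1,0,0])+sn*.007*n,K,W) for sx in(-1,1) for sn in(-1,1)]
        c=np.array(c); print(a,'tip corners u',c[:,0].min().round(1),c[:,0].max().round(1),'v',c[:,1].min().round(1),c[:,1].max().round(1))
E
```

```text
scene8 red u 274 292 v 267 282
1.25 tip corners u 275.9 285.4 v 263.8 277.8
1.3 tip corners u 274.5 283.8 v 264.8 278.8
1.35 tip corners u 273.2 282.3 v 265.7 279.8
1.4 tip corners u 271.9 280.8 v 266.7 280.9
scene0 red u 302 319 v 255 275
0 tip corners u 316.2 325.2 v 254.7 265.8
0.1 tip corners u 313.5 322.9 v 254.5 265.3
0.2 tip corners u 310.6 320.3 v 254.5 265.0
```

The red lever rests on the off side (tip at crop ≈(430,215)) and didn't spring back. The grey lever is unmoved and the hook hasn't slipped. Now I'll carry the hook back above the rest.

```bash
python3 -c "
from go import *
delta((.3964,.263,.30))"
```

```text
t 9.2 p [ 0.4836 -0.0383  0.3085] xang 98.34 tilt [-0.0061 -0.0155 -0.9999] units [ 1.0361 -0.1415  0.0243] mm [310.8 -42.4   7.3] F [ 0.78  0.74 -1.13] grip 0.233
```

Emit:
{"name": "apply_moves", "arguments": {"series": [[-1, 0.06, -0.008, 0, 0], [-1, 0.1, -0.014, 0, 0], [-1, 0.12, -0.017, 0, 0], [-1, 0.12, -0.017, 0, 0], [-1, 0.12, -0.017, 0, 0], [-1, 0.12, -0.017, 0, 0], [-1, 0.12, -0.017, 0, 0], [-1, 0.1, -0.014, 0, 0], [-1, 0.06, -0.008, 0, 0], [-1, 0, 0, 0, 0]]}}

```text
time_s: 10.2
position: [0.3981, 0.2355, 0.2912]
eef_rot: [[-0.138, 0.99, -0.037], [0.99, 0.138, -0.016], [-0.011, -0.039, -0.999]]
contact_force: [-0.4, -0.6, -3.1]
grip_width: 0.23
```

```bash
python3 -c "
from go import *
delta((.3964,.263,.30))"
```

```text
t 10.2 p [0.3981 0.2355 0.2912] xang 97.94 tilt [-0.0105 -0.0389 -0.9992] units [ 0.0912  0.0058 -0.0306] mm [27.4  1.7 -9.2] F [-0.37 -0.56 -3.08] grip 0.23
```

Emit:
{"name": "apply_moves", "arguments": {"series": [[-1, 0.03, 0, -0.005, 0], [-1, 0.03, 0, -0.005, 0], [-1, 0.03, 0, -0.005, 0], [-1, 0, 0, 0, 0], [-1, 0, 0, 0, 0]]}}

```text
time_s: 10.7
position: [0.3947, 0.2622, 0.2933]
eef_rot: [[-0.136, 0.99, -0.04], [0.991, 0.135, -0.018], [-0.013, -0.042, -0.999]]
contact_force: [0.6, 0.1, -1.2]
grip_width: 0.235
```

```bash
python3 -c "
from go import *
delta((.3964,.263,.30))"
```

```text
t 10.7 p [0.3947 0.2622 0.2933] xang 97.81 tilt [-0.0126 -0.0422 -0.999 ] units [ 0.0016  0.0051 -0.0224] mm [ 0.5  1.5 -6.7] F [ 0.57  0.09 -1.23] grip 0.235
```

Emit:
{"name": "apply_moves", "arguments": {"series": [[-1, 0, -0.1, 0, 0], [-1, 0, -0.1, 0, 0], [-1, 0, 0, 0, 0], [-1, 0, 0, 0, 0]]}}

```text
time_s: 11.1
position: [0.3344, 0.2527, 0.2958]
eef_rot: [[-0.134, 0.99, -0.039], [0.991, 0.133, -0.018], [-0.013, -0.041, -0.999]]
contact_force: [0.1, -0.5, -2.1]
grip_width: 0.236
```

Emit:
{"name": "apply_moves", "arguments": {"series": [[-1, 0, 0.1, 0, 0], [-1, 0, 0.1, 0, 0], [-1, 0, 0, 0, 0], [-1, 0, 0, 0, 0]]}}

```text
time_s: 11.5
position: [0.3981, 0.2605, 0.2934]
eef_rot: [[-0.133, 0.99, -0.038], [0.991, 0.132, -0.018], [-0.013, -0.04, -0.999]]
contact_force: [-0.6, 0.3, -1.9]
grip_width: 0.231
```

```bash
python3 -c "
from go import *
delta((.3964,.263,.30))"
```

```text
t 11.5 p [0.3981 0.2605 0.2934] xang 97.63 tilt [-0.0125 -0.04   -0.9991] units [ 0.0088 -0.0055 -0.022 ] mm [ 2.7 -1.7 -6.6] F [-0.56  0.28 -1.87] grip 0.231
```

Emit:
{"name": "apply_moves", "arguments": {"series": [[-1, 0.009, -0.006, 0.09, -0.001], [-1, 0, 0, 0.09, 0], [-1, 0, 0, 0, 0], [-1, 0, 0, 0, 0]]}}

```text
time_s: 11.9
position: [0.3939, 0.2618, 0.2393]
eef_rot: [[-0.135, 0.99, -0.037], [0.991, 0.135, -0.017], [-0.012, -0.039, -0.999]]
contact_force: [-0.2, 0.1, -1.7]
grip_width: 0.231
```

```bash
python3 -c "
from go import *
delta((.3964,.263,.20))"
```

```text
t 11.9 p [0.3939 0.2618 0.2393] xang 97.77 tilt [-0.012  -0.0386 -0.9992] units [0.0045 0.0139 0.1304] mm [ 1.4  4.2 39.1] F [-0.19  0.09 -1.73] grip 0.231
```

Emit:
{"name": "apply_moves", "arguments": {"series": [[-1, 0.004, 0.008, 0.09, -0.001], [-1, 0, 0, 0, 0], [-1, 0, 0, 0, 0]]}}

```text
time_s: 12.2
position: [0.3966, 0.2637, 0.2162]
eef_rot: [[-0.138, 0.99, -0.032], [0.99, 0.138, -0.015], [-0.01, -0.034, -0.999]]
contact_force: [-0.8, 0.0, -0.9]
grip_width: 0.232
```

```bash
python3 - <<'E'
from go import *
from tip import tipcheck
delta((.3956,.2627,.17))
snap('scene','scene9'); snap('wrist','wrist9')
s=env.get_state(); g=s['position']+s['eef_rot']@TT+[0,0,.006]; print('tipc',g)
tipcheck('scene9','scene9',g)
a=cv2.imread('pics/scene9.png')[90:240,300:450]; cv2.imwrite('pics/scene9c.png',cv2.resize(a,None,fx=4,fy=4,interpolation=cv2.INTER_CUBIC))
E
```

```text
t 12.2 p [0.3966 0.2637 0.2162] xang 97.96 tilt [-0.01   -0.0336 -0.9994] units [-0.0012  0.0014  0.1539] mm [-0.4  0.4 46.2] F [-0.79  0.04 -0.9 ] grip 0.232
tipc [0.55935958 0.28153653 0.1124023 ]
scene9 guess px 403.0 202.0
  blob 6 [403.  201.5] [0.5599 0.28   0.1153]
scene9 guess px 403.0 202.0
  blob 6 [403.  201.5] [0.5599 0.28   0.1153]
```

View pics/scene9c.png

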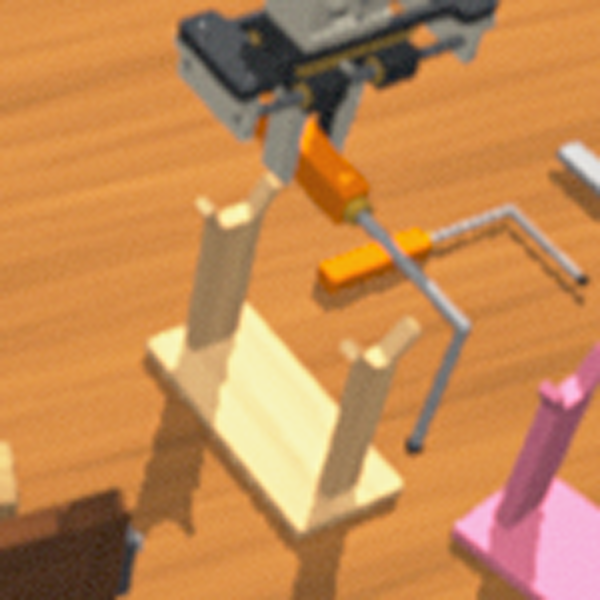

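View pics/wrist9.png

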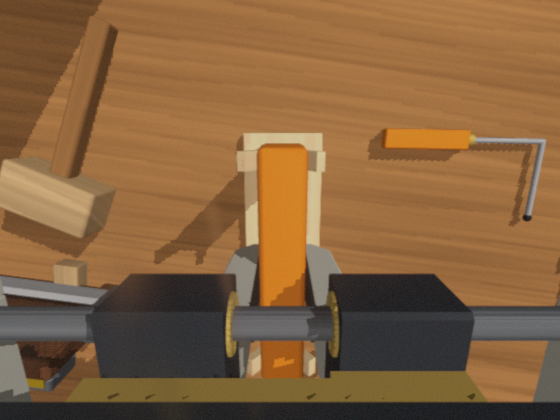

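The hook is aligned over both notches (handle at u≈282 in the wrist view). I'll lower in small steps.

Emit:
{"name": "apply_moves", "arguments": {"series": [[-1, 0, 0.001, 0.033, 0], [-1, 0, 0.001, 0.033, 0], [-1, 0, 0.001, 0.033, 0], [-1, 0, 0.001, 0.033, 0], [-1, 0, 0.001, 0.03, 0], [-1, 0, 0, 0, 0], [-1, 0, 0, 0, 0]]}}

```text
time_s: 13.0
position: [0.3967, 0.2632, 0.1643]
eef_rot: [[-0.138, 0.99, -0.031], [0.99, 0.138, -0.014], [-0.01, -0.033, -0.999]]
contact_force: [0.3, -0.7, -2.4]
grip_width: 0.232
```

```bash
python3 - <<'E'
from go import *
delta((.3957,.2628,.134))
E
```

```text
t 13.0 p [0.3967 0.2632 0.1643] xang 97.95 tilt [-0.0096 -0.0326 -0.9994] units [ 0.0002 -0.0002  0.1009] mm [ 0.1 -0.1 30.3] F [ 0.34 -0.69 -2.37] grip 0.232
```

Emit:
{"name": "apply_moves", "arguments": {"series": [[-1, 0, 0.001, 0.033, 0], [-1, 0, 0.001, 0.03, 0], [-1, 0, 0, 0, 0], [-1, 0, 0, 0, 0]], "force": 20}}

```text
time_s: 13.4
position: [0.3969, 0.2631, 0.144]
eef_rot: [[-0.138, 0.99, -0.03], [0.99, 0.138, -0.014], [-0.009, -0.032, -0.999]]
contact_force: [0.4, 0.4, -1.5]
grip_width: 0.235
```

```bash
python3 - <<'E'
from go import *
delta((.3957,.2628,.134))
E
```

```text
t 13.4 p [0.3969 0.2631 0.144 ] xang 97.96 tilt [-0.0094 -0.0319 -0.9994] units [-0.0002 -0.0032  0.0334] mm [-0.1 -1.  10. ] F [ 0.44  0.43 -1.54] grip 0.235
```

Emit:
{"name": "apply_moves", "arguments": {"series": [[-1, 0, -0.002, 0.015, 0], [-1, 0, 0, 0.012, 0], [-1, 0, 0, 0, 0], [-1, 0, 0, 0, 0]], "force": 15}}

```text
time_s: 13.8
position: [0.3965, 0.2631, 0.1359]
eef_rot: [[-0.138, 0.99, -0.029], [0.99, 0.138, -0.013], [-0.009, -0.03, -0.999]]
contact_force: [0.6, -0.3, -1.1]
grip_width: 0.239
```

```bash
python3 - <<'E'
from go import *
delta((.3957,.2628,.134))
snap('scene','scene10')
a=cv2.imread('pics/scene10.png')[110:240,310:440]; cv2.imwrite('pics/scene10c.png',cv2.resize(a,None,fx=4.6,fy=4.6,interpolation=cv2.INTER_CUBIC))
E
```

```text
t 13.8 p [0.3965 0.2631 0.1359] xang 97.95 tilt [-0.009  -0.0305 -0.9995] units [-0.0007 -0.0026  0.0063] mm [-0.2 -0.8  1.9] F [ 0.6  -0.34 -1.11] grip 0.239
```

View pics/scene10c.png

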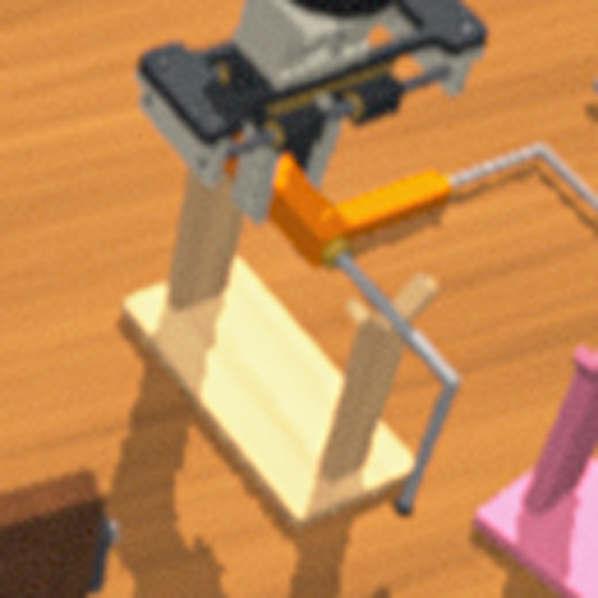

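The rod and handle are both in their notches. I'll go down the last 2 mm, relax the grip, then open.

Emit:
{"name": "apply_moves", "arguments": {"series": [[-1, 0, -0.002, 0.007, 0], [-1, 0, 0, 0, 0], [-1, 0, 0, 0, 0]], "force": 6}}

```text
time_s: 14.15
position: [0.3961, 0.2632, 0.134]
eef_rot: [[-0.138, 0.99, -0.028], [0.99, 0.138, -0.013], [-0.009, -0.03, -1.0]]
contact_force: [0.1, 0.4, -1.5]
grip_width: 0.239
```

```bash
python3 - <<'E'
from go import *
delta((.3957,.2628,.134))
E
```

```text
t 14.15 p [0.3961 0.2632 0.134 ] xang 97.95 tilt [-0.0087 -0.0296 -0.9995] units [-0.001  -0.0014 -0.    ] mm [-0.3 -0.4 -0. ] F [ 0.06  0.44 -1.52] grip 0.239
```

Emit:
{"name": "apply_moves", "arguments": {"series": [[-1, 0, 0, 0.007, 0], [-1, 0, 0, 0, 0], [-1, 0, 0, 0, 0]], "force": 4}}

```text
time_s: 14.45
position: [0.3964, 0.2632, 0.1321]
eef_rot: [[-0.138, 0.99, -0.027], [0.99, 0.138, -0.012], [-0.009, -0.029, -1.0]]
contact_force: [-0.3, -1.1, 1.1]
grip_width: 0.239
```

```bash
python3 - <<'E'
from go import *
for i in range(1): delta((.3957,.2628,.134))
print(env.get_state()['moment'])
E
```

```text
t 14.45 p [0.3964 0.2632 0.1321] xang 97.95 tilt [-0.0085 -0.0287 -0.9996] units [-0.001  -0.0025 -0.0062] mm [-0.3 -0.8 -1.9] F [-0.33 -1.14  1.06] grip 0.239
[ 0.00069474 -0.01268751  0.00677767]
```

Emit:
{"name": "apply_moves", "arguments": {"series": [[-0.3, 0, 0, 0, 0], [0.2, 0, 0, 0, 0], [0.6, 0, 0, 0, 0], [1, 0, 0, 0, 0], [1, 0, 0, 0, 0], [1, 0, 0, 0, 0], [1, 0, 0, 0, 0], [1, 0, 0, 0, 0], [1, 0, 0, 0, 0], [1, 0, 0, 0, 0]]}}

```text
time_s: 15.45
position: [0.3963, 0.2633, 0.132]
eef_rot: [[-0.138, 0.99, -0.027], [0.99, 0.138, -0.012], [-0.008, -0.029, -1.0]]
contact_force: [0.3, 0.3, -0.8]
grip_width: 0.993
```

```bash
python3 - <<'E'
from go import *
delta((.3957,.2628,.134))
snap('scene','scene11')
a=cv2.imread('pics/scene11.png')[110:240,310:440]; cv2.imwrite('pics/scene11c.png',cv2.resize(a,None,fx=4.6,fy=4.6,interpolation=cv2.INTER_CUBIC))
E
```

```text
t 15.45 p [0.3963 0.2633 0.132 ] xang 97.95 tilt [-0.0084 -0.0288 -0.9996] units [-0.0014 -0.0023 -0.0065] mm [-0.4 -0.7 -1.9] F [ 0.29  0.3  -0.78] grip 0.993
```

View pics/scene11c.png

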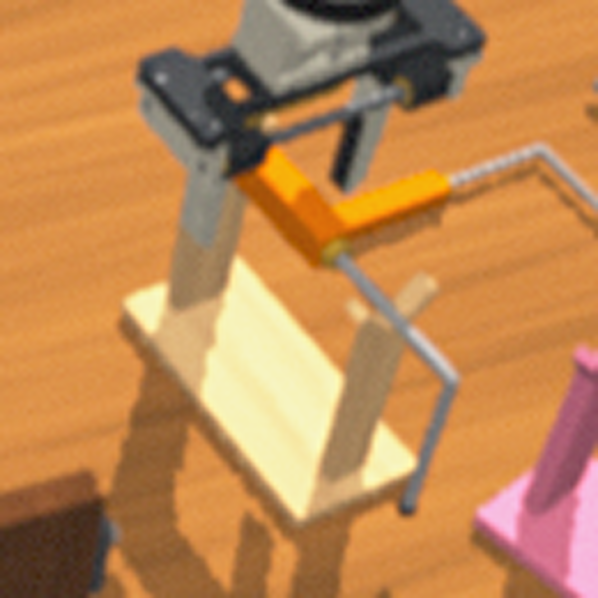

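Emit:
{"name": "apply_moves", "arguments": {"series": [[1, 0, 0.001, -0.05, 0], [1, 0, 0, -0.1, 0], [1, 0, 0, -0.13, 0], [1, 0, 0, -0.13, 0], [1, 0, 0, -0.13, 0], [1, 0, -0.1, 0, 0], [1, 0.1, -0.12, 0, 0], [1, 0.12, -0.12, 0, 0], [1, 0.12, 0, 0, 0], [1, 0, 0, 0, 0]]}}

```text
time_s: 16.5
position: [0.2824, 0.3539, 0.304]
eef_rot: [[-0.135, 0.991, -0.027], [0.991, 0.135, -0.01], [-0.007, -0.028, -1.0]]
contact_force: [-0.2, -0.6, -0.1]
grip_width: 0.998
```

```bash
python3 - <<'E'
from go import *
from meas import *
from lev import lev
delta((.3957,.2628,.134))
snap('scene','scene12'); snap('top','top12')
for t in ('scene','top'):
    for a in ('0','12'): print(t,a,end=' '); lev(t+a)
for t in ['top0','top12','scene0','scene12']:
    im,d,K,W=load(t); P=cloud(d,K,W); H,S,V=masks(im); z=P[...,2]
    m=(H>=9)&(H<=20)&(S>225)&(V>120)&(z>.13)&(z<.2)&(P[...,1]>.2)
    q=P[m]; r=cv2.minAreaRect(q[:,:2].astype(np.float32)); print(t,'handle',len(q),np.median(q,0).round(4),np.round(r[0],4),np.round(r[1],3),round(r[2],1))
    m=(S<110)&(z>.13)&(z<.175)&(P[...,0]>.46)&(P[...,0]<.6)&(P[...,1]>.22)&(P[...,1]<.31)
    q=P[m]; l=cv2.fitLine(q[:,:2].astype(np.float32),cv2.DIST_L2,0,.01,.01).ravel(); print('  rod',q.mean(0).round(4),np.degrees(np.arctan2(l[1],l[0])).round(2))
A=[cv2.imread(f'pics/{t}.png')[140:280,120:260] for t in('top0','top12')]
cv2.imwrite('pics/cmp.png',cv2.resize(np.hstack(A),None,fx=2.8,fy=2.8,interpolation=cv2.INTER_CUBIC))
A=cv2.imread('pics/top12.png')[140:210,240:400]; cv2.imwrite('pics/top12c.png',cv2.resize(A,None,fx=5,fy=5,interpolation=cv2.INTER_CUBIC))
E
```

```text
t 16.5 p [0.2824 0.3539 0.304 ] xang 97.74 tilt [-0.0066 -0.028  -0.9996] units [-0.3482  0.3491  0.5594] mm [-104.5  104.7  167.8] F [-0.22 -0.61 -0.12] grip 0.998
scene 0 lever pts 157 yz med [-0.0105  0.1069] min [-0.0255  0.0849] max [0.0053 0.1246] dir angle from vertical -0.56
scene 12 lever pts 110 yz med [-0.0812  0.1044] min [-0.0953  0.0817] max [-0.0607  0.1165] dir angle from vertical 0.745
top 0 lever pts 60 yz med [-0.0103  0.1119] min [-0.0229  0.0792] max [0.0018 0.1276] dir angle from vertical -0.539
top 12 lever pts 71 yz med [-0.0798  0.0992] min [-0.0916  0.0787] max [-0.0622  0.1167] dir angle from vertical 0.706
top0 handle 205 [0.393  0.2583 0.1629] [0.3937 0.2587] [0.114 0.015] 8.3
  rod [0.5132 0.2756 0.1512] 7.51
top12 handle 191 [0.3926 0.2592 0.1628] [0.3935 0.2592] [0.114 0.015] 7.2
  rod [0.5121 0.2778 0.1515] 7.3
scene0 handle 309 [0.4034 0.2516 0.1616] [0.3936 0.263 ] [0.122 0.036] 6.7
  rod [0.5193 0.2751 0.1507] 7.09
scene12 handle 350 [0.4028 0.2541 0.1625] [0.396  0.2593] [0.119 0.024] 7.3
  rod [0.5207 0.2765 0.1512] 7.71
```

View pics/cmp.png

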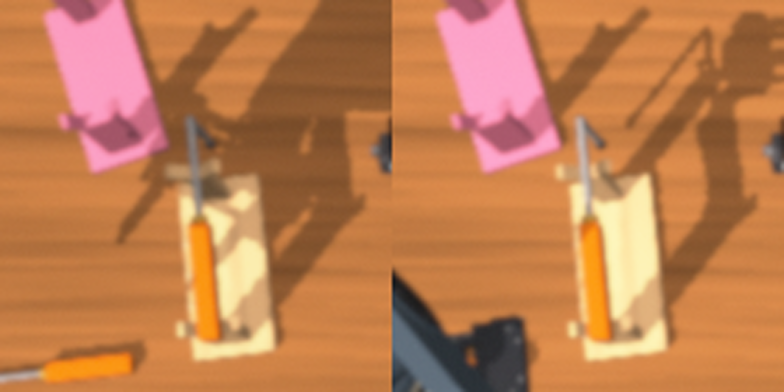

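View pics/top12c.png

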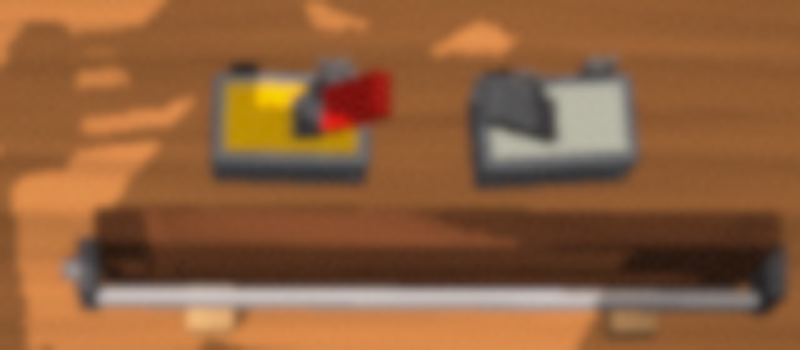

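View pics/scene12.png

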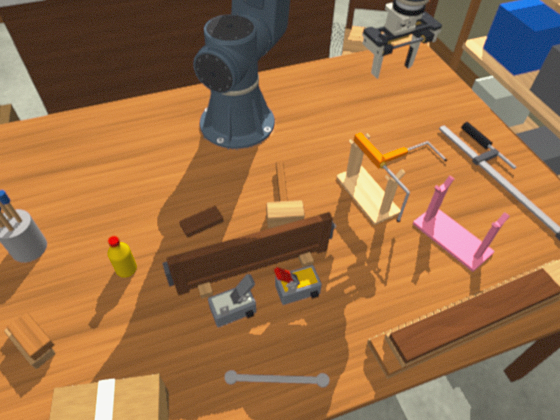

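The hook sits in its notches within about 2 mm of where it started, the lever leans 0.71 to 0.75 to the off side, and the gripper touches nothing. I'm handing in.

```bash
python3 -c "
from bench import env
print(env.sign_off())"
```

```text
the job is handed in; nothing more can be done
None
```

The red lever is over to off, and the large hook is back on its plywood rest with the gripper open and clear. I handed the job in at about 16.5 s of the 54 s allowed.

**Lever:** I reached over the chair back and pushed with the hook's ball until the side force rose to 3.5 N. Along with about 2 N upward, that is well above the hinge friction, so I took it as the end stop. Depth fits then put the lean to the off side at 0.71 rad (top camera) and 0.75 rad (scene camera), against 0.70 expected, and it did not spring back.

**Lever checks that disagreed:** Projecting the lever's outline into the scene picture gave 1.40 rad from its top edge but only about 1.33 rad from its left edge. I trusted the force and the depth fits. The padlock holes were too small in the pictures to check directly.

**Hook:** It sits in both notches within about 2 mm of where it started. Its yaw matches to about 1°, and the handle and rod are at their original heights.

**Tool tilt:** The tool had tilted by about 2° during the sideways moves. I set the hook down slowly with a light grip so it could level itself in the notches.

**Everything else:** In the final pictures the chair back, grey lever, glue bottle, mallet and offcut look unmoved. I compared these by eye only.

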